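# Complete the accessory set, latch the loudspeaker's panel and hold it down on its seal

### The arm

A 6-joint arm with a two-finger parallel gripper is mounted at the origin on the work surface. World frame = base frame: x ahead of the robot, y to its left, z up, the work surface at z = 0. Lengths are in m, angles in rad, forces in N, time in s.
With the tool pointing down it reaches from about 0.25 to 0.775 m from the base axis. Payload 4 kg.
Tool frame: the origin (TCP) lies at the very end of the fingers, on their centre line; the grasp point (between the pads) lies 19 mm behind it (tcp_to_grasp is the distance from the TCP to the grasp point, in m); z points along the fingers, y is the line along which they close (so a half turn about z gives the same grasp; the last joint's range is limited). The gripper opens to 94 mm and grips with 3 to 60 N. Pads are 16 mm wide; open, the fingers measure 119 mm over their backs; the gripper's body (75 mm by 177 mm) begins 78 mm behind the grasp point.
Start: joints at [1.061, 0.087, 1.371, -0, 1.684, -0.103], TCP at [0.218, 0.505, 0.206] pointing down, gripper open.
Joint ranges: [-3.1, 3.1], [-0.76, 2.03], [0.27, 2.55], [-1.08, 4.22], [0.17, 2.65], [-2.57, 2.57]. Speed limits (rad/s): [2.79, 2.79, 3.14, 3.14, 3.14, 3.14].

### API

Orientations are given as [roll, pitch, yaw] about the fixed x, y, z axes, in that order (R = Rz(yaw) Ry(pitch) Rx(roll)).
In Python, from bench import * gives the robot as it stands.
- The arm moves only by the tool jog_arm, called after ">>>" in YAML: its name, and indented under it one key for each argument. Schema: {"type":"object","properties":{"steps":{"type":"array","items":{"type":"number"},"minItems":5,"maxItems":100},"only":{"type":"string"},"quiet":{"type":"boolean"},"lines":{"type":"string"}},"required":["steps"],"additionalProperties":false}. steps is one flat list of numbers that holds 1 to 20 rows one after another, with no inner brackets; each row has 5 numbers: the finger opening in m, then dx, dy, dz in m, then a turn about the tool's z in rad; each row shifts and turns the commanded pose from where the row before left it, along the tool's axes as they then stand; what a row does not reach is not made up. A row lasts 1/12 s, in which the tool goes at most 0.0417 m and 0.125 rad, less where a joint would pass 70% of its speed; a pose out of reach is approached as far as the arm can. The fingers move at their own pace and stop on an object; the grip force is fixed at half the most. Time passes only in rows, so rows that do not move let the fingers close. The tool returns the time, the measured TCP pose, the force, the opening and the grip force at its end. only (a regular expression) keeps the lines of the reply that match it, lines (a string "A,B") keeps lines A to B, and quiet returns only ok. Input that does not fit is refused with a message, and nothing moves.
- get_obs(): the state, without advancing time (a new reading comes with each control period).
- snapshot(name): name is "scene" or "top"; returns a dict with "color" (420x560x3 uint8, blue, green, red), "fx", "fy", "cx", "cy" (pixels), "extrinsics" (4x4, takes a point from world to camera coordinates). Camera axes: x right, y down, z forward; pixel columns grow to the right and rows downward; lengths in m; the calibration is good to about 2 mm. A picture is of the moment at which its call begins. There is no depth.
- close_job(): hands the job in; it is judged then, once.
The state is a dict: "time": time; "joint_positions": joint angles; "qvel": joint speeds; "joint_torque": joint torques, N m; "tool_pos": TCP position; "ee_rot": TCP orientation; "wrist_force": force on the tool from outside, world axes, zero at the start; "wrist_torque": the same for the moment, N m; "width": finger opening in m; "finger_force": force on a finger pad.
Only numpy, scipy, OpenCV 4.12 (cv2) and the standard library are available. Lean on these libraries where they do the work, as an engineer would, in place of code of your own. Each camera call takes 0.05 s, during which the arm holds its last target. There are 200 camera calls.

### The job

The open accessory compartment of this loudspeaker module must ship with exactly four rubber feet: two are in it already, so put in two of the four loose on the bench and leave the other two on the bench. Then swing the hinged panel shut and turn its quarter-turn fastener clockwise, a quarter turn, until the slot along its wing lines up with the two marks on the panel. The panel's seal has just been glued, so finish by pressing the panel down until it is flush with the frame, and end the job while still pressing it there with the gripper; do not disturb the other things on the bench.

Things in the scene. Friction and masses are not known exactly. Their poses are not given: they have to be found in the camera images.
- module: black rear module of a loudspeaker lying on the bench, fixed, 280 (x) x 360 (y) x 90 mm tall, on a flange 6 mm thick that stands out 15 mm all round. Origin on the bench under the middle of the accessory compartment, z up; the body spans x -140 to 140, y -95 to 265 mm, frame top at z = 90. The panel hinge lies along x at y = 70; beyond it heat-sink fins rise to z = 110 (y = 178 to 253)
- compartment_floor (a point): middle of the compartment's inner floor, 35 mm above the bench and 55 mm below the frame top; axes as the module. The compartment is open at the top, 190 mm along x and 133 mm along y. At its -y wall a lip 6 mm thick, level with the frame top, overhangs the floor by 18 mm. A foot is in when it lies on this floor
- frame_top (a point): middle of the frame's -y side, at the height of the frame's top (z = 90 mm), where the panel's free edge comes down; axes as the module. Along x runs a springy rubber seal strip here, 6 mm wide, 190 mm long, that stands 4 mm above the frame. Shut and flush, the panel's top face is 5 mm above this point
- panel (a joint): angle of the hinged panel, rad: 0 = shut and flush, grows as it opens, stop at 1.85. Black plate, 220 mm along the hinge x 140 x 5 mm, 0.3 kg. Starts about upright (1.5 to 1.8) and stays by slight friction, its outer face to the module's +y. Pushed below about 1.2 it falls shut softly within a few seconds (damped) and then rests on the seal at about 0.02, its free edge 3 mm too high
- panel_hinge (a point): middle of the panel's hinge line, at the panel's underside, 90 mm above the bench. Panel axes: x along the hinge (the module's x), y from the free edge to the hinge, z out of the outer face (up when shut)
- panel_edge (a point): middle of the panel's free edge, on its outer face, 140 mm from the hinge; axes as panel_hinge. About 7 N downwards near this edge (twice that at the panel's middle) presses the shut panel flush against its seal; it springs back up 3 mm when let go
- fastener (a joint): angle of the quarter-turn fastener, rad, growing clockwise as seen on the panel's outer face. At 0 its wing and slot lie along the hinge direction; starts at 0 to 0.35. At 1.571 the slot lines up with the two short white marks beside it, square to the hinge, and the latch tongue is under the frame's lip; stop at 1.75. Friction 0.05 N m. Turned over 0.4, it keeps an open panel from shutting
- fastener_grip (a point): point to grip the fastener: on its axis, 24 mm above the panel's underside, mid-width, 27 mm from the free edge. Round steel head 36 mm in diameter (up to 13 mm above the panel's underside) with a raised wing 34 mm long, 10 mm thick, from 13 to 33 mm above the underside, a dark slot along its top. Axes: x along the wing, z along the axis, outwards
- foot_in1: a black rubber speaker foot, a plain cylinder 32 mm in diameter and 24 mm tall with a small steel screw disc on its top face, about 30 g; origin at the centre of its underside, z up; stands in the compartment on the hinge side from the start
- foot_in2: a black rubber speaker foot, a plain cylinder 32 mm in diameter and 24 mm tall with a small steel screw disc on its top face, about 30 g; origin at the centre of its underside, z up; stands in the compartment on the hinge side from the start
- foot_1: a black rubber speaker foot, a plain cylinder 32 mm in diameter and 24 mm tall with a small steel screw disc on its top face, about 30 g; origin at the centre of its underside, z up; loose on the bench at the start
- foot_2: a black rubber speaker foot, a plain cylinder 32 mm in diameter and 24 mm tall with a small steel screw disc on its top face, about 30 g; origin at the centre of its underside, z up; loose on the bench at the start
- foot_3: a black rubber speaker foot, a plain cylinder 32 mm in diameter and 24 mm tall with a small steel screw disc on its top face, about 30 g; origin at the centre of its underside, z up; loose on the bench at the start
- foot_4: a black rubber speaker foot, a plain cylinder 32 mm in diameter and 24 mm tall with a small steel screw disc on its top face, about 30 g; origin at the centre of its underside, z up; loose on the bench at the start
- spike: a brass speaker spike among the loose feet, 20 mm in diameter, 28 mm tall, pointed top: not a foot; bystander, leave alone
- tape: a roll of black tape lying flat, 100 mm in diameter, 19 mm tall; bystander, leave alone
- screwdriver: a screwdriver lying on the bench, about 160 mm long; origin near its middle; bystander, leave alone
- phone: a dark phone lying flat, 72 x 150 x 9 mm; bystander, leave alone
- cup: a dark steel drinking cup, 76 mm in diameter, 110 mm tall; bystander, leave alone
- caliper_case: a flat grey instrument case, 240 x 90 x 25 mm; bystander, leave alone
Not all that is in view belongs to the job. Leave any blue or red look-alike of the foot_3 alone.

How it is judged:
On the way, in this order (a step that is already met when the one before it is completed fails the run):
1. exactly four feet are in the compartment, the other two on the bench (horizontal distance between each of foot_in1, foot_in2 and compartment_floor below 0.12 m and height (world z) of foot_in1 between 0.03 and 0.06 m and height (world z) of foot_in2 between 0.03 and 0.06 m and ((horizontal distance between each of foot_1, foot_2 and compartment_floor below 0.12 m and height (world z) of foot_1 between 0.03 and 0.06 m and height (world z) of foot_2 between 0.03 and 0.06 m and height (world z) of each of foot_3, foot_4 below 0.025 m) or (horizontal distance between each of foot_1, foot_3 and compartment_floor below 0.12 m and height (world z) of foot_1 between 0.03 and 0.06 m and height (world z) of each of foot_2, foot_4 below 0.025 m and height (world z) of foot_3 between 0.03 and 0.06 m) or (horizontal distance between each of foot_1, foot_4 and compartment_floor below 0.12 m and height (world z) of foot_1 between 0.03 and 0.06 m and height (world z) of each of foot_2, foot_3 below 0.025 m and height (world z) of foot_4 between 0.03 and 0.06 m) or (height (world z) of each of foot_1, foot_4 below 0.025 m and horizontal distance between each of foot_2, foot_3 and compartment_floor below 0.12 m and height (world z) of foot_2 between 0.03 and 0.06 m and height (world z) of foot_3 between 0.03 and 0.06 m) or (height (world z) of each of foot_1, foot_3 below 0.025 m and horizontal distance between each of foot_2, foot_4 and compartment_floor below 0.12 m and height (world z) of foot_2 between 0.03 and 0.06 m and height (world z) of foot_4 between 0.03 and 0.06 m) or (height (world z) of each of foot_1, foot_2 below 0.025 m and horizontal distance between each of foot_3, foot_4 and compartment_floor below 0.12 m and height (world z) of foot_3 between 0.03 and 0.06 m and height (world z) of foot_4 between 0.03 and 0.06 m)) and value of joint panel above 0.2 rad), for 0.2 s.
2. the panel is shut on its seal (value of joint panel below 0.05 rad), for 0.2 s.
3. the fastener's slot is in line with the marks, the panel shut (value of joint panel below 0.05 rad and value of joint fastener between 1.451 and 1.691 rad), for 0.2 s.
At the end, for the whole second after the job is handed in: Four feet in the compartment, two of the loose ones still on the bench; fastener within 0.12 rad of its marks (1.571); panel pressed flush (joint below 0.010 rad, under 1.5 mm at the free edge) with the gripper's fingers still pressing on it by more than 2 N (horizontal distance between each of foot_in1, foot_in2 and compartment_floor below 0.12 m and height (world z) of foot_in1 between 0.03 and 0.06 m and height (world z) of foot_in2 between 0.03 and 0.06 m and ((horizontal distance between each of foot_1, foot_2 and compartment_floor below 0.12 m and height (world z) of foot_1 between 0.03 and 0.06 m and height (world z) of foot_2 between 0.03 and 0.06 m and height (world z) of each of foot_3, foot_4 below 0.025 m) or (horizontal distance between each of foot_1, foot_3 and compartment_floor below 0.12 m and height (world z) of foot_1 between 0.03 and 0.06 m and height (world z) of each of foot_2, foot_4 below 0.025 m and height (world z) of foot_3 between 0.03 and 0.06 m) or (horizontal distance between each of foot_1, foot_4 and compartment_floor below 0.12 m and height (world z) of foot_1 between 0.03 and 0.06 m and height (world z) of each of foot_2, foot_3 below 0.025 m and height (world z) of foot_4 between 0.03 and 0.06 m) or (height (world z) of each of foot_1, foot_4 below 0.025 m and horizontal distance between each of foot_2, foot_3 and compartment_floor below 0.12 m and height (world z) of foot_2 between 0.03 and 0.06 m and height (world z) of foot_3 between 0.03 and 0.06 m) or (height (world z) of each of foot_1, foot_3 below 0.025 m and horizontal distance between each of foot_2, foot_4 and compartment_floor below 0.12 m and height (world z) of foot_2 between 0.03 and 0.06 m and height (world z) of foot_4 between 0.03 and 0.06 m) or (height (world z) of each of foot_1, foot_2 below 0.025 m and horizontal distance between each of foot_3, foot_4 and compartment_floor below 0.12 m and height (world z) of foot_3 between 0.03 and 0.06 m and height (world z) of foot_4 between 0.03 and 0.06 m)) and value of joint fastener between 1.451 and 1.691 rad and value of joint panel below 0.01 rad and contact force between the fingers and module above 2 N); the arm keeps its last pose, push and grip.
It fails at once if a bystander on the bench (spike, tape, screwdriver, phone, cup or case) is moved more than 30 mm (distance of any of spike, tape, screwdriver, phone, cup, caliper_case from where it was at the start of the episode above 0.03 m).
It also fails if it takes over 72 s, if anything falls off the work surface, if the arm or the gripper's body presses on something with over 40 N, if the wrist force passes 120 N, or if a joint passes its speed limit or range.

## Working session

There is one attempt and no reset: what is moved stays moved. The work goes in short steps, Python scripts to look and compute and a tool call to move; the robot and the scene stay as the last step left them, time stands still between calls to the robot, and variables do not carry over. Pictures are saved under pics/ and viewed, at most 10 in all, crops included, and the job is handed in when it is done.

```bash
ls; mkdir -p pics; python3 - <<'E'
from bench import *
import cv2,numpy as np
o=get_obs(); print({k:np.round(v,3).tolist() for k,v in o.items()})
for n in("scene","top"):
    s=snapshot(n); cv2.imwrite(f"pics/{n}0.png",s["color"]); np.savez(f"{n}0.npz",**s)
    E=s["extrinsics"]; print(n,s["fx"],s["cx"],s["cy"],np.round(E,3).tolist(), np.round(-E[:3,:3].T@E[:3,3],3))
E
```

```text
pics
{'time': 0.0, 'joint_positions': [1.061, 0.088, 1.372, -0.0, 1.684, -0.103], 'qvel': [0.0, 0.0, 0.002, -0.0, 0.0, 0.001], 'joint_torque': [-0.0, -34.02, -30.242, 0.072, 0.033, -0.0], 'tool_pos': [0.217, 0.505, 0.204], 'ee_rot': [-3.139, -0.0, 2.735], 'wrist_force': [-0.465, -0.791, 0.867], 'wrist_torque': [0.018, 0.048, 0.005], 'finger_force': 0.0, 'width': 0.094}
scene 407.981786839103 278.14424974651945 213.59825667243098 [[0.259, 0.966, 0.01, -0.155], [0.55, -0.139, -0.823, -0.241], [-0.794, 0.219, -0.567, 1.628], [0.0, 0.0, 0.0, 1.0]] [ 1.465 -0.241  0.727]
top 524.3001440423831 271.7987555144233 207.6556977831527 [[0.008, -1.0, 0.008, 0.006], [-0.997, -0.009, -0.075, 0.583], [0.075, -0.007, -0.997, 1.941], [0.0, 0.0, 0.0, 1.0]] [0.434 0.025 1.98 ]
```

View pics/scene0.png

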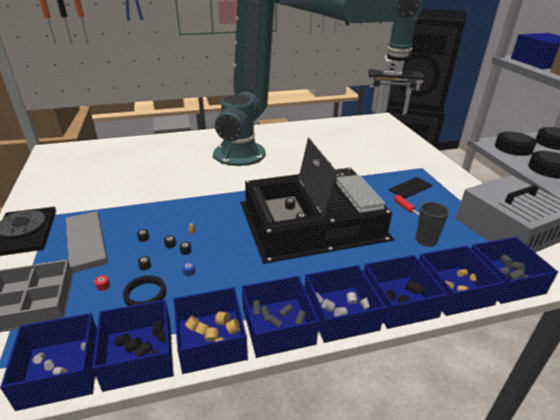

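View pics/top0.png

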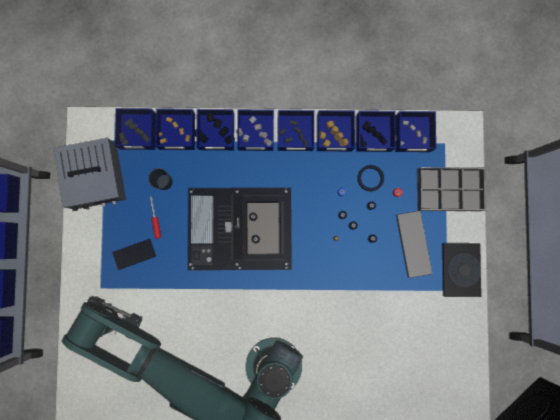

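The scene picture shows black feet at about (143,235), (169,241), (185,247) and (144,263). The spike is at (192,227), with look-alikes in blue (188,267) and red (101,283), and the panel is upright at about (318,178). In the top view the feet are at (342,214), (353,226), (371,206) and (373,239), with the spike at (336,238), blue at (341,191) and red at (398,192). The black things that could be taken for loose feet are these four, so I'll check them in a close crop.

```bash
cat > h.py <<'E'
import numpy as np,cv2
def load(n): 
    d=np.load(n+".npz"); return {k:d[k] for k in d}
def grab(name,out):
    from bench import snapshot
    s=snapshot(name); np.savez(out+".npz",**s); return s
def proj(s,P):
    E=s["extrinsics"]; c=E[:3,:3]@np.asarray(P,float)+E[:3,3]
    return np.array([s["fx"]*c[0]/c[2]+s["cx"], s["fy"]*c[1]/c[2]+s["cy"]])
def ray(s,uv):
    E=s["extrinsics"]; R=E[:3,:3]; o=-R.T@E[:3,3]
    d=R.T@np.array([(uv[0]-s["cx"])/s["fx"],(uv[1]-s["cy"])/s["fy"],1]); return o,d/np.linalg.norm(d)
def onz(s,uv,z):
    o,d=ray(s,uv); return o+d*(z-o[2])/d[2]
def tri(s1,a,s2,b):
    o1,d1=ray(s1,a);o2,d2=ray(s2,b)
    t=np.linalg.lstsq(np.c_[d1,-d2],o2-o1,rcond=None)[0]
    p,q=o1+t[0]*d1,o2+t[1]*d2; return (p+q)/2,np.linalg.norm(p-q)
def crop(s,u0,v0,u1,v1,k): return cv2.resize(s["color"][v0:v1,u0:u1],None,fx=k,fy=k,interpolation=cv2.INTER_CUBIC)
E
python3 - <<'E'
from h import *
t,s=load("top0"),load("scene0")
a=crop(t,325,180,410,250,4); b=crop(s,85,215,210,295,3); c=crop(t,180,180,300,275,4) ; d=crop(s,235,130,395,260,2)
W=np.zeros((600,800,3),np.uint8)
def put(i,x,y): W[y:y+i.shape[0],x:x+i.shape[1]]=i[:600-y,:800-x]
put(a,0,0);put(b,400,0);put(d,0,290);put(cv2.resize(c,None,fx=.8,fy=.8),400,250)
cv2.imwrite("pics/crop1.png",W)
E
```

```text
(no output)
```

View pics/crop1.png

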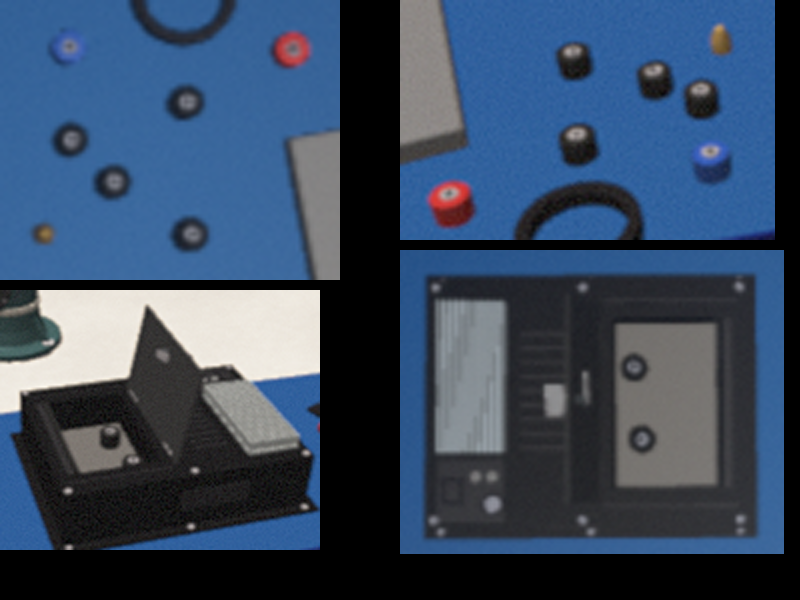

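The crop confirms that the four black cylinders with steel discs are the loose feet. The module contains two feet near the hinge wall, and the panel stands upright with the fastener tongue facing the scene camera. I'll measure the discs, the module and the panel in both views.

```bash
python3 - <<'E'
from h import *
t,s=load("top0"),load("scene0")
def disc(im,uv,r=5):
    u,v=np.round(uv).astype(int); g=im["color"].astype(float); g=g[v-r:v+r+1,u-r:u+r+1]
    w=np.clip(g[:,:,2]-95,0,None)  # red channel: low on blue mat and rubber
    yy,xx=np.mgrid[v-r:v+r+1,u-r:u+r+1]; return np.array([(w*xx).sum(),(w*yy).sum()])/w.sum()
T=[(342,214),(353,225.5),(371.5,205.5),(372.5,238.5)]
S=[(185,243),(169,237),(144,259),(143,232)]
for a,b in zip(T,S):
    a2,b2=disc(t,a),disc(s,b,4)
    p,e=tri(t,a2,s,b2); print("foot",a2.round(1),b2.round(1),p.round(4),"err",round(e,4),"z24:",onz(t,a2,.024).round(4))
# feet within
for a,b in [((400+634-400,367),None)]: pass
for a in [(253,217),(255.5,239)]:
    a2=disc(t,a,3); print("in",a2, onz(t,a2,.059).round(4))
# module outline in top: dark blob, largest contour
c=t["color"]; hsv=cv2.cvtColor(c,cv2.COLOR_BGR2HSV)
blue=((hsv[...,0]>95)&(hsv[...,0]<125)&(hsv[...,1]>110)&(hsv[...,2]>90)).astype(np.uint8)
m=1-blue; m[:, :110]=0
m[:150]=0;m[285:]=0;m[:,:170]=0;m[:,320:]=0
cs,_=cv2.findContours(m,cv2.RETR_EXTERNAL,cv2.CHAIN_APPROX_NONE); k=max(cs,key=cv2.contourArea)
b=cv2.boxPoints(cv2.minAreaRect(k)); print("outline",b.round(1).tolist())
W=np.array([onz(t,x,.006) for x in b]); print(W.round(4)); print([np.linalg.norm(W[i]-W[i-1]).round(3) for i in range(4)])
# grey floor of compartment
g=((hsv[...,1]<70)&(hsv[...,2]>80)).astype(np.uint8); g[:, :244]=0;g[:,285:]=0;g[:195]=0;g[262:]=0
cs,_=cv2.findContours(g,cv2.RETR_EXTERNAL,cv2.CHAIN_APPROX_NONE); k=max(cs,key=cv2.contourArea)
b=cv2.boxPoints(cv2.minAreaRect(k)); print("floor",b.round(1).tolist()); print(np.array([onz(t,x,.035) for x in b]).round(4))
E
```

```text
foot [341.9 214.4] [184.7 244.3] [ 0.5593 -0.2534  0.0223] err 0.003 z24: [ 0.5593 -0.2516  0.024 ]
foot [353.2 224.9] [169.3 238. ] [ 0.5206 -0.294   0.0224] err 0.0004 z24: [ 0.5206 -0.2935  0.024 ]
foot [371.3 205. ] [143.3 259.2] [ 0.5956 -0.3628  0.0226] err 0.0016 z24: [ 0.5954 -0.3618  0.024 ]
foot [372.4 238. ] [141.8 231.6] [ 0.4723 -0.3667  0.023 ] err 0.0027 z24: [ 0.4723 -0.3652  0.024 ]
in [253.20408163 217.26530612] [0.5437 0.0791 0.059 ]
in [256.23275862 239.        ] [0.4642 0.0672 0.059 ]
outline [[188.0, 188.0], [291.0, 188.0], [291.0, 269.0], [188.0, 269.0]]
[[ 0.6553  0.3283  0.006 ]
 [ 0.6589 -0.0612  0.006 ]
 [ 0.354  -0.063   0.006 ]
 [ 0.3509  0.3221  0.006 ]]
[np.float64(0.304), np.float64(0.39), np.float64(0.305), np.float64(0.385)]
floor [[247.0, 203.0], [278.0, 203.0], [278.0, 253.0], [247.0, 253.0]]
[[ 0.598   0.1035  0.035 ]
 [ 0.599  -0.0119  0.035 ]
 [ 0.4136 -0.0133  0.035 ]
 [ 0.4126  0.1013  0.035 ]]
```

Foot heights triangulate to 22–23 mm against the stated 24, so the pairing is right. The outline gives the module pose. The visible floor disagrees with it by about 12 mm in y, so I'll check by projecting the module's known points into both views.

```bash
cat >> h.py <<'E'
M0=np.array([0.5047,0.0485,0.0]);YAW=0.006
def mod(p,o=None,yaw=None):
    o=M0 if o is None else o; yaw=YAW if yaw is None else yaw
    c,s=np.cos(yaw),np.sin(yaw); x,y,z=np.array(p)/1000.; return o+np.array([c*x-s*y,s*x+c*y,z])
def panelpt(a,along,x,h=0):  # along: distance from hinge mm, h above underside
    return mod((x,70-along*np.cos(a)+h*np.sin(a),90+along*np.sin(a)+h*np.cos(a)))
E
python3 - <<'E'
from h import *
t,s=load("top0"),load("scene0")
R=lambda x0,x1,y0,y1,z:[(x0,y0,z),(x1,y0,z),(x1,y1,z),(x0,y1,z)]
polys=[(R(-155,155,-110,280,6),(0,255,255)),(R(-140,140,-95,265,90),(0,255,0)),(R(-95,95,-66.5,66.5,90),(255,0,255)),(R(-95,95,-66.5,66.5,35),(0,128,255))]
outs=[]
for im,(u0,v0,u1,v1),k in((t,(180,180,300,280),4),(s,(235,130,395,260),2.5)):
    c=crop(im,u0,v0,u1,v1,k)
    f=lambda P:tuple(np.round((proj(im,P)-[u0-.5,v0-.5])*k).astype(int))
    for P,col in polys:
        cv2.polylines(c,[np.array([f(mod(p)) for p in P])],True,col,1)
    for a,col in((1.5,(255,255,255)),(1.8,(200,200,0))):
        cv2.polylines(c,[np.array([f(panelpt(a,d,x)) for d,x in((0,-110),(140,-110),(140,110),(0,110))])],True,col,1)
    outs.append(c)
W=np.zeros((600,800,3),np.uint8); a,b=outs; W[:400,:400]=a[:400,:400]; W[:b.shape[0],400:800]=b[:600]
raw=crop(t,180,180,300,280,4)[20:220,180:480]; 
W[405:600,:300]=raw[:195]; cv2.imwrite("pics/ov.png",W); print(a.shape,b.shape)
E
```

```text
(400, 480, 3) (325, 400, 3)
```

View pics/ov.png

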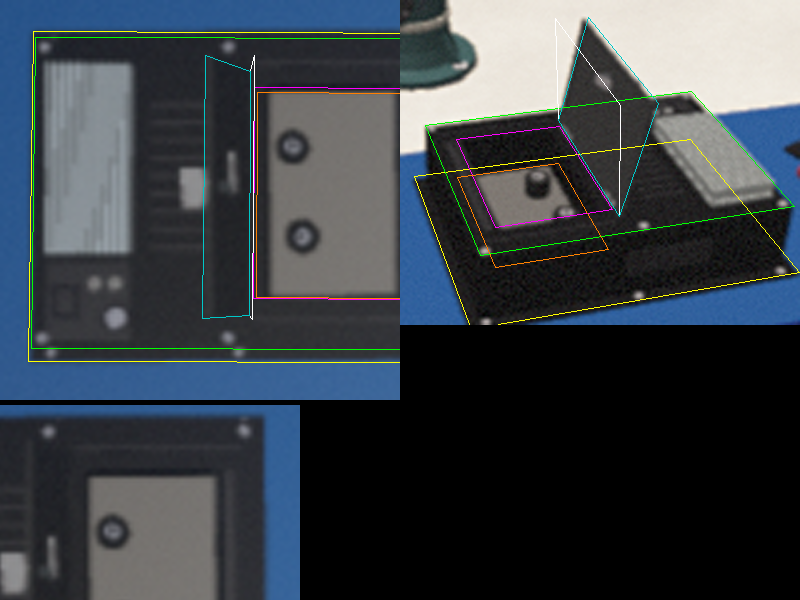

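The module outline, flange and compartment opening fit in both views, so the grey floor sheet is just inset. The panel stands at about 1.78 with its free edge on the cyan line. I'll take the two isolated feet C (0.595,-0.362) and D (0.472,-0.366). First I turn the tool to yaw 90°, so that tool x = world y, tool y = world x and z points down, and rise clear of the panel.

>>> jog_arm:
  steps: [0.05, 0, 0, -0.01, 0.1164, 0.05, 0, 0, -0.01, 0.1164, 0.05, 0, 0, -0.01, 0.1164, 0.05, 0, 0, -0.01, 0.1164, 0.05, 0, 0, -0.01, 0.1164, 0.05, 0, 0, -0.01, 0.1164, 0.05, 0, 0, -0.01, 0.1164, 0.05, 0, 0, -0.01, 0.1164, 0.05, 0, 0, -0.01, 0.1164, 0.05, 0, 0, -0.01, 0.1164]

```text
time: 0.93
tool_pos: [0.2175, 0.5049, 0.3053]
ee_rot: [-3.141, 0.001, 1.565]
wrist_force: [-0.6, -0.4, -0.4]
width: 0.0503
finger_force: 0.0
```

>>> jog_arm:
  steps: [0.05, 0, 0.04, 0, 0, 0.05, 0, 0.04, 0, 0, 0.05, 0, 0.04, 0, 0, 0.05, 0, 0.04, 0, 0, 0.05, 0, 0.04, 0, 0, 0.05, 0, 0.04, 0, 0, 0.05, 0, 0.015, 0, 0, 0.05, 0, 0, 0, 0]

```text
time: 1.6
tool_pos: [0.4765, 0.5037, 0.3017]
ee_rot: [-3.139, 0.004, 1.566]
wrist_force: [0.6, 0.3, 0.9]
width: 0.0502
finger_force: 0.0
```

>>> jog_arm:
  steps: [0.05, -0.041, 0, 0, 0, 0.05, -0.041, 0, 0, 0, 0.05, -0.041, 0, 0, 0, 0.05, -0.041, 0, 0, 0, 0.05, -0.041, 0, 0, 0, 0.05, -0.041, 0, 0, 0, 0.05, -0.041, 0, 0, 0, 0.05, -0.041, 0, 0, 0, 0.05, -0.041, 0, 0, 0, 0.05, -0.041, 0, 0, 0, 0.05, -0.041, 0, 0, 0, 0.05, -0.041, 0, 0, 0, 0.05, -0.041, 0, 0, 0, 0.05, -0.041, 0, 0, 0, 0.05, -0.041, 0, 0, 0, 0.05, -0.041, 0, 0, 0, 0.05, -0.041, 0, 0, 0, 0.05, -0.041, 0, 0, 0, 0.05, -0.041, 0, 0, 0, 0.05, -0.041, 0, 0, 0]

```text
time: 3.27
tool_pos: [0.4721, -0.3152, 0.3057]
ee_rot: [3.141, -0.0, 1.572]
wrist_force: [1.1, 0.9, 1.8]
width: 0.0501
finger_force: 0.0
```

>>> jog_arm:
  steps: [0.05, -0.041, 0, 0.035, 0, 0.05, -0.009, -0.004, 0.04, 0, 0.05, 0, 0, 0.04, 0, 0.05, 0, 0, 0.04, 0, 0.05, 0, 0, 0, 0, 0.05, 0, 0, 0, 0]

```text
time: 3.77
tool_pos: [0.467, -0.3529, 0.1554]
ee_rot: [-3.136, -0.006, 1.572]
wrist_force: [0.7, -0.1, 0.7]
width: 0.05
finger_force: 0.0
```

>>> jog_arm:
  steps: [0.05, -0.0125, 0.005, 0.03, 0, 0.05, 0, 0, 0.03, 0, 0.05, 0, 0, 0.03, 0, 0.05, 0, 0, 0.015, 0, 0.05, 0, 0, 0, 0, 0.05, 0, 0, 0, 0, 0.05, 0, 0, 0, 0]

```text
time: 4.35
tool_pos: [0.4762, -0.3698, 0.0582]
ee_rot: [3.136, 0.005, 1.571]
wrist_force: [0.1, 0.2, 0.2]
width: 0.0501
finger_force: 0.0
```

```bash
python3 - <<'E'
from h import *
for n in("scene","top"): grab(n,n+"1")
t,s=load("top1"),load("scene1")
W=np.zeros((400,800,3),np.uint8);a=crop(t,325,190,425,260,4);b=crop(s,90,190,190,290,4)
W[:280,:400]=a;W[:400,400:]=b;cv2.imwrite("pics/d1.png",W)
E
```

```text
(no output)
```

View pics/d1.png

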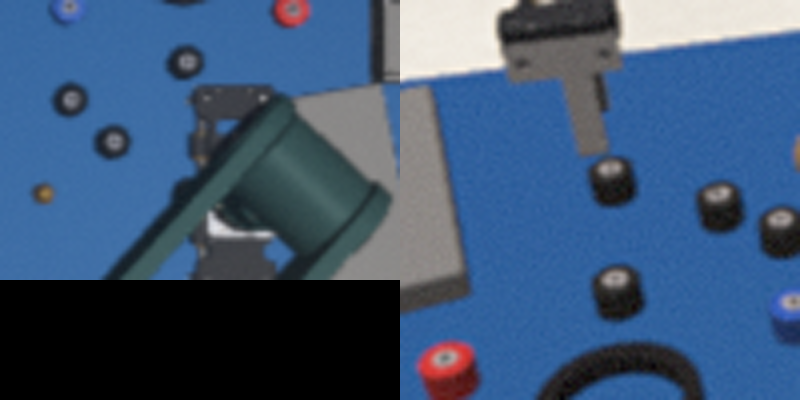

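The fingers are above foot D, which is at scene crop (613,180); the finger tip is at (593,155). I'll let it settle and read again.

>>> jog_arm:
  steps: [0.05, 0, 0, 0, 0, 0.05, 0, 0, 0, 0, 0.05, 0, 0, 0, 0]

```text
time: 4.7
tool_pos: [0.4739, -0.3683, 0.0543]
ee_rot: [3.141, 0.001, 1.571]
wrist_force: [-0.5, 0.3, -0.4]
width: 0.0501
finger_force: 0.0
```

```bash
python3 - <<'E'
from h import *
s=load("scene1"); print(s["extrinsics"][:3,3])
for P in([.4723+.03,-.366,.055],[.4723,-.366,.024],[.4723+.03,-.366,.058]): print((proj(s,P)-[90,190])*4+[400,0])
E
```

```text
[-0.15467456 -0.24069703  1.6277767 ]
[601.6969072  154.58416394]
[609.96120914 165.13144829]
[600.902551   151.06360901]
```

```bash
python3 - <<'E'
from h import *
import scipy
s=grab("scene","scene2")
g=s["color"]
hsv=cv2.cvtColor(g,cv2.COLOR_BGR2HSV)
for v in range(212,234,2): print(v,[int(x) for x in g[v,126:152,2]])
for y in(-.374,-.366,-.358): print(proj(s,[.50,y,.056]),proj(s,[.50,y,.08]))
E
```

```text
212 [48, 47, 48, 45, 55, 82, 101, 105, 105, 105, 106, 105, 103, 81, 51, 64, 74, 56, 48, 49, 49, 49, 45, 50, 49, 52]
214 [52, 47, 44, 46, 49, 64, 91, 104, 107, 107, 104, 106, 110, 95, 61, 48, 60, 58, 47, 49, 50, 47, 49, 46, 47, 49]
216 [47, 49, 45, 46, 42, 55, 85, 99, 106, 107, 103, 105, 105, 98, 79, 49, 58, 66, 54, 39, 43, 52, 49, 45, 47, 51]
218 [49, 46, 48, 50, 52, 51, 70, 88, 104, 106, 104, 106, 107, 103, 92, 60, 41, 48, 47, 48, 50, 49, 52, 48, 47, 50]
220 [52, 51, 47, 46, 49, 47, 62, 85, 105, 107, 107, 107, 106, 104, 96, 72, 45, 43, 50, 48, 48, 51, 48, 51, 48, 51]
222 [46, 46, 48, 47, 49, 46, 51, 75, 98, 107, 107, 105, 105, 104, 105, 87, 66, 50, 49, 46, 46, 45, 51, 48, 48, 48]
224 [48, 51, 46, 47, 46, 51, 47, 60, 85, 105, 105, 105, 106, 106, 105, 90, 67, 42, 45, 48, 41, 48, 52, 50, 50, 47]
226 [49, 49, 53, 49, 45, 49, 50, 52, 69, 93, 105, 109, 105, 107, 104, 103, 91, 58, 48, 46, 47, 45, 48, 48, 47, 49]
228 [47, 51, 51, 44, 47, 46, 44, 51, 68, 94, 102, 102, 99, 92, 96, 90, 78, 61, 45, 41, 42, 50, 46, 48, 51, 52]
230 [51, 50, 55, 54, 47, 48, 49, 48, 46, 51, 59, 58, 53, 58, 78, 105, 108, 111, 97, 62, 50, 42, 44, 50, 45, 50]
232 [51, 42, 44, 47, 47, 45, 50, 49, 48, 48, 48, 42, 57, 98, 150, 161, 136, 138, 134, 84, 46, 34, 37, 48, 49, 49]
[137.32747029 228.29553102] [135.68267471 221.17090122]
[140.3653772  227.86742602] [138.7606212  220.74883212]
[143.39377105 227.44066162] [141.82881069 220.32810096]
```

>>> jog_arm:
  steps: [0.05, 0.0035, -0.001, 0.025, 0, 0.05, 0, 0, 0.023, 0, 0.05, 0, 0, 0, 0, 0.05, 0, 0, 0, 0, 0, 0, 0, 0, 0, 0, 0, 0, 0, 0, 0, 0, 0, 0, 0, 0, 0, 0, 0, 0, 0, 0, 0, 0, 0]

```text
time: 5.5
tool_pos: [0.4733, -0.3652, 0.0068]
ee_rot: [3.14, 0.002, 1.571]
wrist_force: [-0.1, 0.0, 3.2]
width: 0.0314
finger_force: 30.0
```

>>> jog_arm:
  steps: [0, 0, 0, -0.02, 0, 0, 0, 0, -0.04, 0, 0, 0, 0, -0.04, 0, 0, 0, 0, -0.04, 0, 0, 0.038, 0, 0, 0, 0, 0.039, -0.0135, 0, 0, 0, 0.039, 0, 0, 0, 0, 0.039, 0, 0, 0, 0, 0.039, 0, 0, 0, 0, 0.039, 0, 0, 0, 0, 0.039, 0, 0, 0, 0, 0.039, 0, 0, 0, 0, 0.039, 0, 0, 0, 0, 0.038, 0, 0, 0, 0, 0, 0, 0, 0, 0, 0, 0, 0, 0, 0, 0, 0, 0, 0, 0, 0, 0, 0, 0]

```text
time: 7.0
tool_pos: [0.4592, 0.0222, 0.1454]
ee_rot: [3.142, 0.001, 1.569]
wrist_force: [1.1, -0.6, -0.2]
width: 0.0311
finger_force: 30.0
```

>>> jog_arm:
  steps: [0, 0, 0, 0.03, 0, 0, 0, 0, 0.03, 0, 0, 0, 0, 0.03, 0, 0, 0, 0, 0.011, 0, 0, 0, 0, 0, 0, 0, 0, 0, 0, 0, 0, 0, 0, 0, 0, 0.05, 0, 0, 0, 0, 0.05, 0, 0, 0, 0, 0.05, 0, 0, 0, 0, 0.05, 0, 0, 0, 0]

```text
time: 7.92
tool_pos: [0.4596, 0.0235, 0.045]
ee_rot: [3.14, -0.0, 1.571]
wrist_force: [0.3, -0.1, 0.2]
width: 0.0495
finger_force: 0.0
```

>>> jog_arm:
  steps: [0.05, 0, 0, -0.025, 0, 0.05, 0, 0, -0.04, 0, 0.05, 0, 0, -0.04, 0, 0.05, -0.038, 0, 0, 0, 0.05, -0.038, 0.014, 0, 0, 0.05, -0.038, 0.015, 0, 0, 0.05, -0.038, 0.015, 0, 0, 0.05, -0.038, 0.015, 0, 0, 0.05, -0.038, 0.015, 0, 0, 0.05, -0.038, 0.015, 0, 0, 0.05, -0.038, 0.015, 0, 0, 0.05, -0.038, 0.015, 0, 0, 0.05, -0.038, 0.016, 0, 0, 0.05, -0.004, 0, 0.03, 0, 0.05, 0, 0, 0.03, 0, 0.05, 0, 0, 0.02, 0, 0.05, 0, 0, 0, 0, 0.05, 0, 0, 0, 0, 0.05, 0, 0, 0, 0, 0.05, 0, 0, 0, 0]

```text
time: 9.58
tool_pos: [0.5956, -0.3612, 0.0726]
ee_rot: [3.137, 0.003, 1.571]
wrist_force: [-0.2, -0.7, -0.1]
width: 0.0499
finger_force: 0.0
```

```bash
python3 - <<'E'
from h import *
from bench import get_obs
print(get_obs()["tool_pos"])
s=grab("scene","scene3");t=grab("top","top3")
W=np.zeros((400,800,3),np.uint8);a=crop(s,90,190,190,290,4);b=crop(t,225,195,300,265,5)
W[:,:400]=a;W[:350,400:775]=b;cv2.imwrite("pics/c3.png",W)
for x in(.62,.626):print((proj(s,[x,-.3625,.06])-[90,190])*4)
E
```

```text
[ 0.59555619 -0.36117951  0.07260011]
[204.45479176 256.25786733]
[204.38540042 262.31122365]
```

View pics/c3.png

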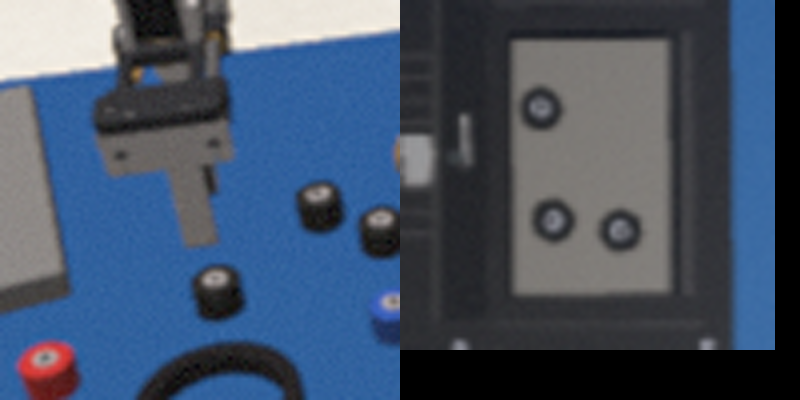

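Foot D stands upright in the compartment at crop (620,230), and the fingers are aligned above foot C. Now I'll pick C.

>>> jog_arm:
  steps: [0.05, 0.002, 0, 0.03, 0, 0.05, 0, 0, 0.03, 0, 0.05, 0, 0, 0.006, 0, 0.05, 0, 0, 0, 0, 0.05, 0, 0, 0, 0, 0, 0, 0, 0, 0, 0, 0, 0, 0, 0, 0, 0, 0, 0, 0, 0, 0, 0, 0, 0, 0, 0, 0, 0, 0]

```text
time: 10.52
tool_pos: [0.5948, -0.359, 0.0047]
ee_rot: [3.14, 0.001, 1.571]
wrist_force: [0.1, 0.4, 3.7]
width: 0.031
finger_force: 30.0
```

>>> jog_arm:
  steps: [0, 0, 0, -0.025, 0, 0, 0, 0, -0.04, 0, 0, 0, 0, -0.04, 0, 0, 0, 0, -0.04, 0, 0, 0.0385, -0.0045, 0, 0, 0, 0.0385, -0.0045, 0, 0, 0, 0.0385, -0.0045, 0, 0, 0, 0.0385, -0.0045, 0, 0, 0, 0.0385, -0.0045, 0, 0, 0, 0.0385, -0.0045, 0, 0, 0, 0.0385, -0.0045, 0, 0, 0, 0.0385, -0.0045, 0, 0, 0, 0.0385, -0.0045, 0, 0, 0, 0.0385, -0.0045, 0, 0, 0, 0, 0, 0, 0, 0, 0, 0, 0, 0, 0, 0, 0, 0, 0, 0, 0, 0, 0, 0]

```text
time: 12.02
tool_pos: [0.5492, 0.0253, 0.1483]
ee_rot: [-3.141, 0.0, 1.569]
wrist_force: [-0.5, 0.3, -0.7]
width: 0.0314
finger_force: 30.0
```

>>> jog_arm:
  steps: [0, 0, 0, 0.03, 0, 0, 0, 0, 0.03, 0, 0, 0, 0, 0.03, 0, 0, 0, 0, 0.017, 0, 0, 0, 0, 0, 0, 0, 0, 0, 0, 0, 0, 0, 0, 0, 0, 0.05, 0, 0, 0, 0, 0.05, 0, 0, 0, 0, 0.05, 0, 0, 0, 0, 0.05, 0, 0, 0, 0]

```text
time: 12.93
tool_pos: [0.5496, 0.0264, 0.0422]
ee_rot: [3.14, -0.0, 1.571]
wrist_force: [0.1, -0.7, 0.1]
width: 0.0495
finger_force: 0.0
```

>>> jog_arm:
  steps: [0.05, 0, 0, -0.025, 0, 0.05, 0, 0, -0.04, 0, 0.05, 0, 0, -0.04, 0, 0, 0, 0, -0.04, 0, 0, 0, 0, -0.04, 0, 0, 0, 0, -0.04, 0, 0, 0, 0, -0.035, 0, 0, 0, 0, 0, 0, 0, 0.04, 0, 0, 0, 0, 0.04, 0, 0, 0, 0, 0.04, 0, 0, 0, 0, 0.04, 0, 0, 0, 0, 0, 0, 0, 0, 0, 0, 0, 0, 0]

```text
time: 14.1
tool_pos: [0.5486, 0.1884, 0.3006]
ee_rot: [-3.141, 0.0, 1.575]
wrist_force: [0.7, 0.4, -0.3]
width: 0.0008
finger_force: 0.0
```

```bash
python3 - <<'E'
from h import *
s=grab("scene","scene4");t=grab("top","top4")
W=np.zeros((350,800,3),np.uint8);a=crop(s,235,110,395,250,2.5);b=crop(t,225,195,300,265,5)
W[:350,:400]=a;W[:350,400:775]=b;cv2.imwrite("pics/c4.png",W)
E
```

```text
(no output)
```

View pics/c4.png

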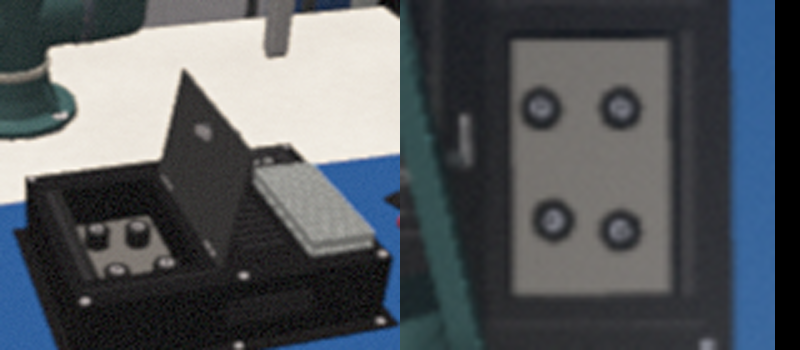

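All four feet stand in the compartment, at top crop (541,108), (620,108), (553,220) and (620,230). Next I go down behind the panel beside the fastener and push it toward -y.

>>> jog_arm:
  steps: [0, 0, 0.006, 0.035, 0, 0, 0, 0, 0.035, 0, 0, 0, 0, 0.035, 0, 0, 0, 0, 0, 0, 0, 0, 0, 0, 0, 0, -0.02, 0, 0, 0, 0, -0.02, 0, 0, 0, 0, -0.02, 0, 0, 0, 0, -0.02, 0, 0, 0, 0, -0.02, 0, 0, 0, 0, -0.02, 0, 0, 0]

```text
time: 15.12
tool_pos: [0.5573, 0.0664, 0.2015]
ee_rot: [3.133, -0.003, 1.571]
wrist_force: [0.2, 3.3, -0.5]
width: 0.0006
finger_force: 1.1
```

>>> jog_arm:
  steps: [0, -0.02, 0, 0, 0, 0, 0, 0, 0, 0, 0, 0, 0, -0.02, 0, 0, 0, 0, -0.03, 0, 0, 0, 0, -0.03, 0, 0, 0, 0, -0.03, 0, 0, 0, 0, 0, 0, 0, 0, 0, 0, 0, 0, 0, 0, 0, 0, 0, 0, 0, 0, 0, 0, 0, 0, 0, 0, 0, 0, 0, 0, 0, 0, 0, 0, 0, 0, 0, 0, 0, 0, 0]

```text
time: 16.28
tool_pos: [0.5549, 0.0465, 0.3057]
ee_rot: [-3.14, -0.0, 1.571]
wrist_force: [-0.2, -0.8, 0.0]
width: 0.0005
finger_force: 0.0
```

```bash
python3 - <<'E'
from h import *
s=grab("scene","scene5")
W=crop(s,215,100,395,250,4)
cv2.imwrite("pics/c5.png",W)
E
```

```text
(no output)
```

View pics/c5.png

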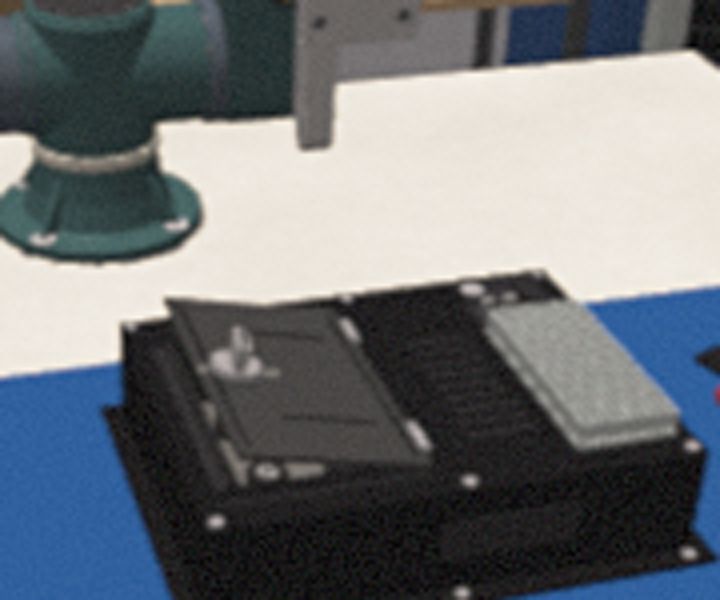

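The panel is partway down, with its edge at (170,300)–(240,485), and still falling. The fastener wing is at (238,345) with the marks at (205,370) and (270,372). While it falls I move aside and turn the tool so it closes along y.

>>> jog_arm:
  steps: [0.03, -0.04, 0, 0, 0, 0.03, -0.04, 0, 0, 0, 0.03, -0.04, 0, 0, 0, 0.03, -0.04, 0, 0, 0, 0.03, -0.04, 0, 0, 0, 0.03, 0, 0, 0, -0.12, 0.03, 0, 0, 0, -0.12, 0.03, 0, 0, 0, -0.12, 0.03, 0, 0, 0, -0.12, 0.03, 0, 0, 0, -0.12, 0.03, 0, 0, 0, -0.12, 0.03, 0, 0, 0, -0.12, 0.03, 0, 0, 0, -0.12, 0.03, 0, 0, 0, -0.12, 0.03, 0, 0, 0, -0.12, 0.03, 0, 0, 0, -0.12, 0.03, 0, 0, 0, -0.12, 0.03, 0, 0, 0, -0.12, 0.03, 0, 0, 0, 0, 0.03, 0, 0, 0, 0]

```text
time: 18.0
tool_pos: [0.5551, -0.1536, 0.3063]
ee_rot: [3.141, -0.0, 3.128]
wrist_force: [-0.3, -0.5, 0.2]
width: 0.03
finger_force: 0.0
```

```bash
python3 - <<'E'
from h import *
s=grab("scene","scene6");t=grab("top","top6")
W=np.zeros((600,800,3),np.uint8);a=crop(s,245,160,325,235,5);b=crop(t,235,195,295,265,6)
W[:375,:400]=a;W[:420,400:760]=b
cv2.imwrite("pics/c6.png",W)
for h in(13,33): print(h,proj(s,panelpt(.02,113,0,h)),proj(t,panelpt(.02,113,0,h)))
print(proj(s,panelpt(0,140,0,5)),proj(t,panelpt(0,140,0,5)))
E
```

```text
13 [272.20378985 196.02873655] [273.24756027 227.51894358]
33 [272.35576009 190.03354778] [273.19394451 227.30584776]
[262.97859815 200.32819814] [280.80590107 227.64708659]
```

View pics/c6.png

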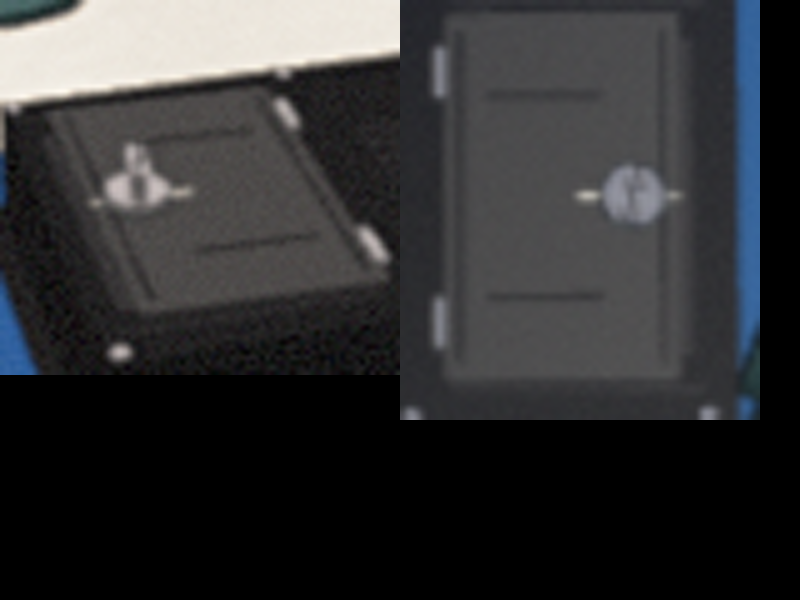

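The panel lies shut. The fastener is at top crop (634,195), which is px (273.5,227.5) against a predicted (273.2,227.4), so its position is confirmed. The wing lies nearly along the hinge. I move above it and check alignment before lowering.

>>> jog_arm:
  steps: [0.03, 0.0125, 0.04, 0, 0.05, 0.03, 0.0125, 0.04, 0, 0.05, 0.03, 0.0125, 0.04, 0, 0, 0.03, 0.0125, 0.039, 0, 0, 0.03, 0, 0, 0.035, 0, 0.03, 0, 0, 0.035, 0, 0.03, 0, 0, 0.035, 0, 0.03, 0, 0, 0.035, 0, 0.03, 0, 0, 0, 0, 0.03, 0, 0, 0, 0, 0.03, 0, 0, 0, 0, 0.03, 0, 0, 0, 0]

```text
time: 19.1
tool_pos: [0.5193, 0.0075, 0.1703]
ee_rot: [3.141, 0.007, 3.03]
wrist_force: [0.7, 0.5, 0.6]
width: 0.0296
finger_force: 0.0
```

```bash
python3 - <<'E'
from h import *
from bench import get_obs
o=get_obs();print(o["tool_pos"],o["ee_rot"])
s=grab("scene","scene7")
a=crop(s,235,130,325,230,6)
f=lambda P:tuple(np.round((proj(s,P)-[234.5,129.5])*6).astype(int))
p=o["tool_pos"]
for q,c in((p,(0,0,255)),(panelpt(.02,113,0,33),(0,255,0))): cv2.circle(a,f(q),3,c,-1)
cv2.imwrite("pics/c7.png",a)
E
```

```text
[0.51933346 0.00749781 0.17032841] [3.14141358 0.00677929 3.03012354]
```

View pics/c7.png

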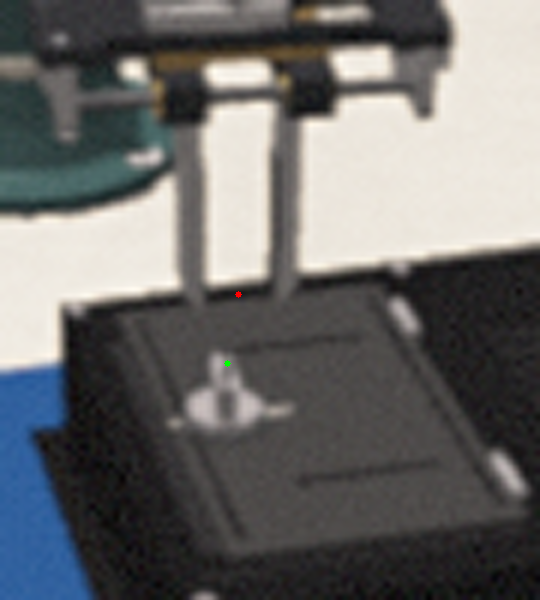

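The finger midpoint at (240,297) agrees with the measured TCP (238,294), and the wing top agrees with its prediction (227,363). I make a small correction and start down.

>>> jog_arm:
  steps: [0.03, 0.014, -0.0035, 0.015, 0, 0.03, 0, 0, 0.015, 0, 0.03, 0, 0, 0, 0, 0.03, 0, 0, 0, 0, 0.03, 0, 0, 0, 0]

```text
time: 19.57
tool_pos: [0.5041, 0.0057, 0.1385]
ee_rot: [3.141, 0.003, 3.031]
wrist_force: [0.3, -0.9, 0.2]
width: 0.0301
finger_force: 0.0
```

>>> jog_arm:
  steps: [0.03, 0, 0, 0, 0]

```text
time: 19.65
tool_pos: [0.5041, 0.0058, 0.1383]
ee_rot: [3.141, 0.003, 3.031]
wrist_force: [0.6, 0.2, 0.2]
width: 0.0297
finger_force: 0.0
```

>>> jog_arm:
  steps: [0.03, 0, 0, 0.015, 0, 0.03, 0, 0, 0.012, 0, 0.03, 0, 0, 0, 0, 0.03, 0, 0, 0, 0, 0, 0, 0, 0, 0, 0, 0, 0, 0, 0, 0, 0, 0, 0, 0, 0, 0, 0, 0, 0, 0, 0, 0, 0, 0]

```text
time: 20.4
tool_pos: [0.5033, 0.0055, 0.11]
ee_rot: [-3.141, 0.002, 3.031]
wrist_force: [0.6, -1.7, -0.7]
width: 0.0099
finger_force: 29.7
```

It has gripped the 10 mm wing. Now I turn it clockwise from 3.031 to 1.577, a change of 1.454.

>>> jog_arm:
  steps: [0, 0, 0, 0, 0.1, 0, 0, 0, 0, 0.1, 0, 0, 0, 0, 0.1, 0, 0, 0, 0, 0.1, 0, 0, 0, 0, 0.1, 0, 0, 0, 0, 0.1, 0, 0, 0, 0, 0.1, 0, 0, 0, 0, 0.1, 0, 0, 0, 0, 0.1, 0, 0, 0, 0, 0.1, 0, 0, 0, 0, 0.1, 0, 0, 0, 0, 0.1, 0, 0, 0, 0, 0.1, 0, 0, 0, 0, 0.1, 0, 0, 0, 0, 0.054, 0, 0, 0, 0, 0, 0, 0, 0, 0, 0, 0, 0, 0, 0, 0, 0, 0, 0, 0, 0]

```text
time: 21.98
tool_pos: [0.5082, 0.01, 0.1104]
ee_rot: [3.128, -0.008, 1.579]
wrist_force: [12.7, 10.1, -5.6]
width: 0.0098
finger_force: 30.0
```

>>> jog_arm:
  steps: [0.03, 0, 0, 0, 0, 0.03, 0, 0, 0, 0, 0.03, 0, 0, 0, 0, 0.03, 0, 0, -0.03, 0, 0.03, 0, 0, -0.04, 0, 0.03, -0.04, 0, -0.03, 0, 0, -0.04, 0, 0, 0, 0, -0.04, 0, 0, 0, 0, -0.04, 0, 0, 0, 0, 0, 0, 0, 0, 0, 0, 0, 0, 0]

```text
time: 22.9
tool_pos: [0.5029, -0.1493, 0.2038]
ee_rot: [-3.14, -0.001, 1.572]
wrist_force: [-0.4, 0.9, -0.1]
width: 0.0013
finger_force: 0.0
```

```bash
python3 - <<'E'
from h import *
s=grab("scene","scene8");t=grab("top","top8")
W=np.zeros((420,800,3),np.uint8);a=crop(s,250,175,300,215,8);b=crop(t,250,205,300,257,8)
W[:320,:400]=a;W[:416,400:800]=b
cv2.imwrite("pics/c8.png",W)
E
```

```text
(no output)
```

View pics/c8.png

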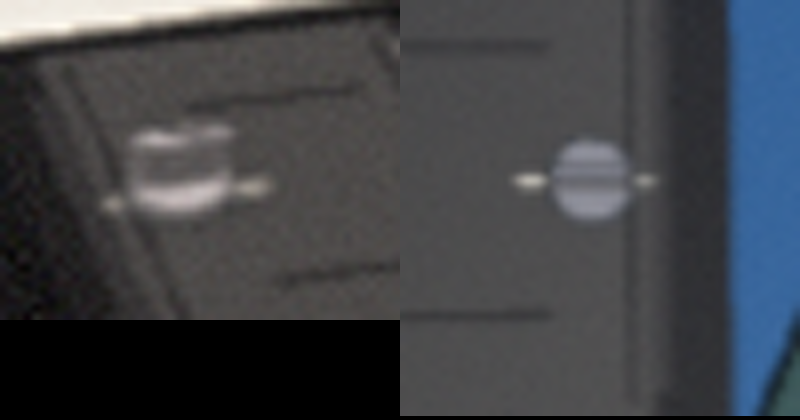

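The slot lies level in line with both marks: slot at (555–628,182), marks at (530,181) and (647,181). I have viewed 11 pictures, one over the limit, so I will use numbers only from here. Next I press beside the fastener near the free edge with closed fingers.

>>> jog_arm:
  steps: [0, 0.037, 0.012, 0, 0, 0, 0.037, 0.012, 0, 0, 0, 0.037, 0.012, 0, 0, 0, 0.036, 0.011, 0, 0, 0, 0, 0, 0.03, 0, 0, 0, 0, 0.03, 0, 0, 0, 0, 0.025, 0, 0, 0, 0, 0, 0, 0, 0, 0, 0, 0, 0, 0, 0, 0, 0, 0, 0, 0, 0, 0]

```text
time: 23.92
tool_pos: [0.5512, 0.0001, 0.1221]
ee_rot: [3.137, 0.0, 1.577]
wrist_force: [-0.4, -1.0, 1.2]
width: 0.0008
finger_force: 0.0
```

>>> jog_arm:
  steps: [0, 0, 0, 0.006, 0, 0, 0, 0, 0.006, 0, 0, 0, 0, 0, 0, 0, 0, 0, 0, 0, 0, 0, 0, 0, 0]

```text
time: 24.33
tool_pos: [0.5498, -0.0003, 0.1074]
ee_rot: [-3.142, -0.0, 1.576]
wrist_force: [-0.2, -0.5, 0.1]
width: 0.0004
finger_force: 0.0
```

>>> jog_arm:
  steps: [0, 0, 0, 0.004, 0, 0, 0, 0, 0.004, 0, 0, 0, 0, 0.003, 0, 0, 0, 0, 0, 0, 0, 0, 0, 0, 0, 0, 0, 0, 0, 0]

```text
time: 24.83
tool_pos: [0.5499, -0.0003, 0.0967]
ee_rot: [3.141, 0.0, 1.577]
wrist_force: [-1.4, -0.3, 2.3]
width: 0.0008
finger_force: 1.1
```

>>> jog_arm:
  steps: [0, 0, 0, 0.003, 0, 0, 0, 0, 0, 0, 0, 0, 0, 0, 0, 0, 0, 0, 0, 0]

```text
time: 25.17
tool_pos: [0.55, -0.0003, 0.0952]
ee_rot: [3.14, 0.0, 1.577]
wrist_force: [-2.4, -0.9, 7.3]
width: 0.0003
finger_force: 4.1
```

>>> jog_arm:
  steps: [0, 0, 0, 0.003, 0, 0, 0, 0, 0, 0, 0, 0, 0, 0, 0, 0, 0, 0, 0, 0, 0, 0, 0, 0, 0]

```text
time: 25.58
tool_pos: [0.5501, -0.0003, 0.0951]
ee_rot: [3.139, 0.001, 1.577]
wrist_force: [-7.1, 0.1, 17.7]
width: 0.0003
finger_force: 9.2
```

>>> jog_arm:
  steps: [0, 0, 0, 0.002, 0, 0, 0, 0, 0, 0, 0, 0, 0, 0, 0, 0, 0, 0, 0, 0, 0, 0, 0, 0, 0, 0, 0, 0, 0, 0]

```text
time: 26.08
tool_pos: [0.5501, -0.0003, 0.095]
ee_rot: [3.138, 0.001, 1.577]
wrist_force: [-10.2, -0.1, 25.0]
width: 0.0006
finger_force: 12.6
```

The tip stopped at 95.0 mm, exactly the flush height, and the force rises (17.7 to 25 N) with no further travel, so the panel is flush. I hand in while pressing.

```bash
python3 -c "
from bench import *
print(close_job()); o=get_obs(); print(o['time'],o['tool_pos'],o['wrist_force'])"
```

```text
the job is handed in; nothing more can be done
None
the job is handed in; nothing more can be done
```

I handed the job in at about 26 s: four feet are in the compartment, the fastener is turned to its marks, and the gripper is still pressing the panel flush at about 25 N; no verdict came back, and I viewed 11 pictures, one over the limit of 10.

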